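Screw the elbow into the clamped air valve, stop with its outlet upright, and cap it

TASK

On the workshop bench a brass bent fitting is hand-started in the port of the aluminium air valve clamped in the blue vice. Screw it in clockwise; when it starts to stiffen, carry on gently and stop as its outlet comes to point straight up, not turning past that, then put the red dust cap over the outlet, fully seated. Leave the jar, the steel nipple and the spanner where they are, and let go of everything.

Things in the scene. Friction and masses are not known exactly. Their poses are not given: they have to be found in the camera images.
- elbow_grip (a point): on the port axis, where to pinch the elbow's square brass body; turn it clockwise seen from above. z: port axis, outwards, leaning 40 degrees from vertical to the robot's side; x: across it, the side the outlet bends to; y: across the flats to pinch, 22 mm apart (24 across x). Body 20 mm below to 9 mm above this point along z; face of the port boss, 32 mm across, 25 mm below it
- outlet_end (a point): centre of the open end of the elbow's outlet, a round brass stub 20 mm across; z: along the stub, out of it, straight up when the job is right; x: across the stub in the plane of the bend; y as elbow_grip. The stub leaves the port axis 3 mm above elbow_grip, bent 40 degrees from its z towards its x, and is 38 mm long to this point
- cap_mid (a point): centre (half-way up) of the loose red plastic dust cap: a round cup 34 mm across and 36 mm high, standing mouth down on the bench, hole 25 mm across and 25 mm deep, 25 g. z axis up, towards its closed end
- cap_seat (a point): centre of the inner top face of the red cap's hole, 7 mm above cap_mid; it meets outlet_end when the cap is fully seated
- vise: blue bench vice fixed to the bench, clamping the aluminium valve; origin on the bench under the valve. z up; y along its screw (handle at the -y end, 125 mm out; other end 95 mm to +y); x away from the robot; the port leans to -x and its axis lies in the x-z plane. Jaws 80 mm wide, tops 106 mm above the bench, on the +y and -y sides of the valve
- nipple_mid (a point): centre of a steel nipple, 32 mm across, 48 mm high, standing on the bench; leave alone
- jar_mid (a point): centre of a white jar with a yellow lid, 46 mm across, 75 mm high; leave alone
- spanner: steel spanner 200 mm long lying along its x axis on the bench; leave alone
- elbow: the same brass elbow, origin on the port axis at the boss's face, axes as elbow_grip. At the start it needs 1.7 to 2.8 rad of clockwise turn until the outlet is upright. It turns with 0.12 N m; 0.5 rad before upright it stiffens to 0.2, climbing to 0.3 N m at upright. It stays where it is left and sinks 1.8 mm a turn

How it is judged:
On the way:
1. the elbow is screwed in until its outlet points up (within 0.1 rad) and is at rest, with the cap not yet on it (angle between outlet_end's own z axis and vertical below 0.1 rad and angular speed of elbow below 0.1 rad/s and distance between cap_seat and outlet_end above 0.04 m), for 0.3 s.
At the end, for the whole second after the job is handed in: the elbow's outlet points straight up (within 0.1 rad of vertical) and the red cap sits fully on it (its inner top within 6 mm of the outlet's end, tilted under 0.25 rad) (angle between outlet_end's own z axis and vertical below 0.1 rad and distance between cap_seat and outlet_end below 0.006 m and angle between cap_seat's own z axis and vertical below 0.25 rad); the robot touches nothing.
It fails at once if the elbow is turned past upright by more than about 0.3 rad, its outlet end 7 mm to the far (right-hand, -y) side of the vice's middle plane (seal crushed) (y of outlet_end in the frame of vise below -0.007 m).
It fails at once if the nipple, the jar or the spanner is moved by more than 30 mm (distance of any of nipple_mid, jar_mid, spanner from where it was at the start of the episode above 0.03 m).
It also fails if it takes over 69 s, if anything falls off the work surface, if the arm or the gripper's body presses on something with over 40 N, if the wrist force passes 120 N, or if a joint passes its speed limit or range.

ROBOT

A 6-joint arm with a two-finger parallel gripper is mounted at the origin on the work surface. World frame = base frame: x ahead of the robot, y to its left, z up, the work surface at z = 0. Lengths are in m, angles in rad, forces in N, time in s.
With the tool pointing down it reaches from about 0.25 to 0.8 m from the base axis. Payload 8.5 kg.
Tool frame: the origin (TCP) lies on the centre line of the jaws, within the pads' length; the fingertips stand 14 mm ahead of it and the grasp point (between the pads) lies 5 mm behind it; z points along the fingers, y is the direction in which the jaws open and shut (so a half turn about z gives the same grasp; the last joint's range is limited). The gripper opens to 85 mm and grips with 20 to 120 N. Pads are 22 mm wide; open, the fingers measure 114 mm over their backs; the gripper's body (76 mm by 85 mm) begins 54 mm behind the grasp point. The pads swing forward as they close: fully open they stand 13 mm farther back than shut.
Start: joints at [-1.296, 0.238, -0.013, 1.319, 0, 1.571], TCP at [0.142, -0.505, 0.245] pointing down, gripper open.
Joint ranges: [-2.66, 2.66], [-1.03, 1.9], [-1.14, 1.46], [-1.82, 2.27], [-1.45, 1.34], [-3.14, 3.14]. Speed limits (rad/s): [2.22, 2.22, 2.79, 3.14, 3.14, 3.14].

INTERFACE

Orientations are given as a unit quaternion [w, x, y, z].
In Python, from station import bot, cams gives the robot as it stands.
- The arm moves only by the tool carry_out, never from a script. Its arguments are lists of equal length, an entry for each row: "hand": the finger opening in mm, from 0 to 85.4; "linear": the shift along the tool's x, y, z in units of 25 mm (1.0 is 25 mm), a list of three; "roll": the turn about the tool's z in units of 5 degrees (1.0 is 5 degrees). A call has 1 to 8 rows; each row shifts and turns the commanded pose from where the row before left it, along the tool's axes as they then stand; what a row does not reach is not made up. A row lasts 1/10 s, in which the tool goes at most 50 mm and 8.59 degrees, less where a joint would pass 70% of its speed; a pose out of reach is approached as far as the arm can. A call is refused whole if a number of a shift passes 1 or a number of a turn 1, either way. A call with a gripper value outside its range is refused whole. The fingers move at their own pace and stop on an object; "force" is the grip in N (left out, the last holds). Time passes only in rows, so rows that do not move let the fingers close. It gives the time, the measured TCP pose, the force and the opening at its end, in the units of the state.
- bot.get_obs(): the state, without advancing time (a new reading comes with each control period).
- cams.read_camera(name): name is "scene" or "side" or "wrist"; returns a dict with "frame" (480x640x3 uint8, blue, green, red), "fx", "fy", "cx", "cy" (pixels), "rvec" (rotation vector, rad) and "tvec" (3), from world to camera coordinates, as OpenCV has them; the wrist camera has in their place "hand_eye" (4x4, takes a point from camera to tool coordinates, whose origin is the TCP and whose axes are the flange's). Camera axes: x right, y down, z forward; pixel columns grow to the right and rows downward; lengths in m; the calibration is good to about 2 mm. A picture is of the moment at which its call begins: read the wrist's pose just before it. There is no depth.
- bot.hand_in(): hands the job in, once; it reports no verdict.
The state is a dict: "time_s": time; "joint_pos": joint angles; "dq": joint speeds; "tau": joint torques, N m; "ee_pos": TCP position; "orientation": TCP orientation; "force": force on the tool from outside, world axes, zero at the start; "wrist_torque": the same for the moment, N m; "finger_gap": finger opening in m.
Only numpy, scipy, OpenCV 4.12 (cv2) and the standard library are available. Lean on these libraries where they do the work, as an engineer would, in place of code of your own. Each camera call takes 0.05 s, during which the arm holds its last target. There are 200 camera calls.

## Working session

There is one attempt and no reset: what is moved stays moved. The work goes in short steps, Python scripts to look and compute and a tool call to move; the robot and the scene stay as the last step left them, time stands still between calls to the robot, and variables do not carry over. Pictures are saved under pics/ and viewed, about 8 in all and at most 12, crops included, and the job is handed in when it is done.

Besides the shell and the picture viewer there is one more tool, called after "Emit:" by a JSON object that holds its "api" and its "payload", one argument or row to a line. carry_out: Moves the arm, as the interface text tells. Its arguments: {"type":"object","properties":{"hand":{"type":"array"},"linear":{"type":"array"},"roll":{"type":"array"},"force":{"type":"number"}},"required":["hand","linear","roll"]}

```bash
mkdir -p pics; ls; cat > h.py <<'E'
import numpy as np,cv2
from scipy.spatial.transform import Rotation as R
from station import bot,cams
E
python3 - <<'E'
from h import *
for n in("scene","side"):
    c=cams.read_camera(n);cv2.imwrite(f"pics/{n}0.png",c["frame"])
    np.savez(n+"0.npz",**c);print(n,c["fx"],c["fy"],c["cx"],c["cy"],c["rvec"],c["tvec"], -cv2.Rodrigues(np.array(c["rvec"]))[0].T@np.ravel(c["tvec"]))
print(bot.get_obs())
E
```

```text
pics
scene 578.6123092901585 578.6123092901585 312.00397982191475 235.30118233819402 [ 1.61650952  2.07185579 -0.71983424] [ 0.06361474 -0.2950308   1.50213418] [1.15179762 0.21186648 0.98791293]
side 443.0889956075211 443.0889956075211 319.31865606169794 239.99076528439733 [ 0.29116801 -2.7711322   1.30547288] [0.47154244 0.13957191 1.18990826] [0.31750703 0.90738327 0.85648067]
{'time_s': 0.1, 'joint_pos': array([-1.29602250e+00,  2.38760885e-01, -1.41582259e-02,  1.31919889e+00,
       -6.82133364e-06,  1.57080847e+00]), 'dq': array([ 9.22293329e-05, -9.48976814e-04,  2.24226911e-03, -1.20004802e-03,
       -2.57083186e-03, -3.27204597e-04]), 'tau': array([-4.92067429e-04, -5.39720500e+01,  3.46998239e+01,  1.34076137e-02,
       -4.84141742e-05,  5.12590802e-06]), 'ee_pos': array([ 0.14235161, -0.5049714 ,  0.24472543]), 'orientation': array([-6.54142360e-04,  9.90577868e-01,  1.36949080e-01, -9.38875037e-05]), 'force': array([-1.2009658 , -0.12518737, -0.39250308]), 'wrist_torque': array([ 0.02658895, -0.04964815, -0.04133157]), 'finger_gap': 0.0855760567382728}
```

```bash
sleep 1
```

```text
(no output)
```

View pics/scene0.png

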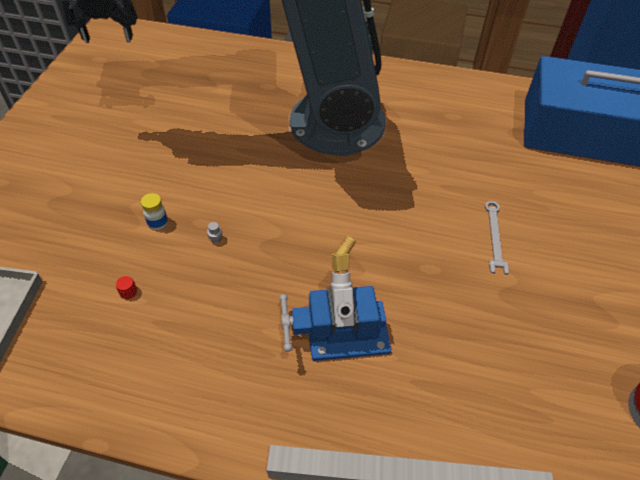

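View pics/side0.png

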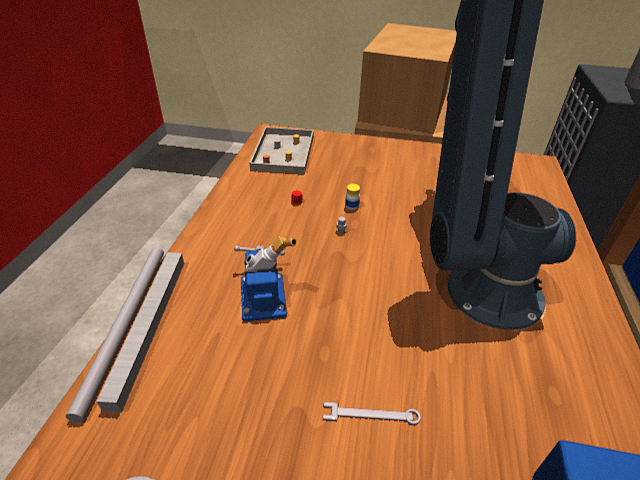

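Scene: the vice is at about (345,320), elbow at (342,258) with its outlet at (349,240), cap at (127,288), nipple at (215,233), jar at (155,212). Side: elbow at (283,243), cap at (297,198). Next I'll zoom in.

```bash
python3 - <<'E'
import cv2,numpy as np
a=cv2.imread("pics/scene0.png")[225:365,275:400]; b=cv2.imread("pics/side0.png")[225:325,225:305]
a=cv2.resize(a,None,fx=4,fy=4,interpolation=cv2.INTER_CUBIC);b=cv2.resize(b,None,fx=3.6,fy=3.6*1,interpolation=cv2.INTER_CUBIC)
o=np.zeros((560,800,3),np.uint8);o[:560,:500]=a;o[:360,505:505+288]=b
cv2.imwrite("pics/z0.png",o)
E
```

```text
(no output)
```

View pics/z0.png

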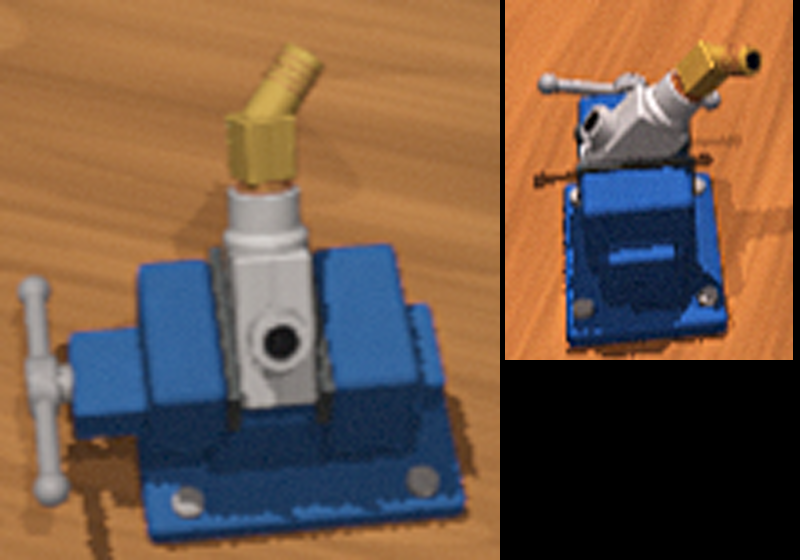

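```bash
cat >> h.py <<'E'
def ray(n,p):
    c=np.load(n+"0.npz"); Rm=cv2.Rodrigues(c["rvec"])[0]; o=-Rm.T@c["tvec"].ravel()
    d=Rm.T@np.array([(p[0]-c["cx"])/c["fx"],(p[1]-c["cy"])/c["fy"],1]); return o,d/np.linalg.norm(d)
def plane(n,p,z): o,d=ray(n,p); return o+d*(z-o[2])/d[2]
def tri(p,q):
    (a,d),(b,e)=ray("scene",p),ray("side",q)
    s,t=np.linalg.lstsq(np.c_[d,-e],b-a,rcond=None)[0]; P,Q=a+s*d,b+t*e
    return (P+Q)/2,np.linalg.norm(P-Q)
S=lambda u,v:(275+u/4,225+v/4)
D=lambda u,v:(225+(u-505)/3.6,225+v/3.6)
E
python3 - <<'E'
from h import *
np.set_printoptions(precision=4,suppress=True)
print("outlet",tri(S(306,55),D(753,61)));print("boss",tri(S(264,190),D(686,88)))
P=[plane("scene",S(*p),.106) for p in((140,265),(392,245),(147,403),(420,380))]
print(P,"yaws of y axis",[np.degrees(np.arctan2(-(b-a)[0],(b-a)[1])) for a,b in((P[0],P[1]),(P[2],P[3]))], np.mean(P,0))
B=[plane("scene",S(*p),0.012) for p in((150,525),(465,505),)]
print(B,np.degrees(np.arctan2(-(B[1]-B[0])[0],(B[1]-B[0])[1])))
# red cap
for n in("scene","side"):
    f=np.load(n+"0.npz")["frame"].astype(int)
    m=((f[...,2]>110)&(f[...,1]<50)&(f[...,0]<50)).astype(np.uint8)
    k,l,st,ce=cv2.connectedComponentsWithStats(m)
    for i in range(1,k):
        if 80<st[i,4]<1500: print(n,st[i],ce[i])
E
```

```text
outlet (array([0.5191, 0.1336, 0.1874]), np.float64(0.0007295377062028473))
boss (array([0.5679, 0.1269, 0.149 ]), np.float64(0.0006686606461156893))
[array([0.592 , 0.0765, 0.106 ]), array([0.5532, 0.1854, 0.106 ]), array([0.6602, 0.0968, 0.106 ]), array([0.6199, 0.2098, 0.106 ])] yaws of y axis [np.float64(19.600170220082376), np.float64(19.65145213963498)] [0.6063 0.1421 0.106 ]
[array([0.6699, 0.1013, 0.012 ]), array([0.6241, 0.2412, 0.012 ])] 18.129536061215045
scene [117 277  17  16 113] [124.3274 283.0265]
```

```bash
cat >> h.py <<'E'
np.set_printoptions(precision=4,suppress=True)
psi=np.radians(19.5); VX=np.array([np.cos(psi),np.sin(psi),0]);VY=np.array([-np.sin(psi),np.cos(psi),0]);Z=np.array([0,0,1.])
c40,s40=np.cos(np.radians(40)),np.sin(np.radians(40))
AX=-s40*VX+c40*Z; U0=c40*VX+s40*Z
base=np.array([.5679,.1269,.149])+.0275*AX
def C(th): return base+.038*stub(th)
def stub(th): return c40*AX+s40*(np.cos(th)*U0+np.sin(th)*VY)
def th_of(P): q=(P-base); return np.arctan2(q@VY,q@U0)
def rows(p,Rm,wps):  # wps: list of (pos, roll_deg increment); print units rows
    for t,dr in wps:
        l=Rm.as_matrix().T@(t-p)/.025; print([round(float(v),2) for v in l],round(dr/5,2)); p=t; Rm=Rm*R.from_euler('z',dr,degrees=True)
def obs():
    o=bot.get_obs(); return o,o["ee_pos"],R.from_quat(np.roll(o["orientation"],-1))
E
python3 - <<'E'
from h import *
print("theta",th_of(np.array([.5191,.1336,.1874])),"C now",C(1.94),"C0",C(0))
for n in("scene","side"):
    f=np.load(n+"0.npz")["frame"].astype(int)
    m=((f[...,2]>60)&(f[...,1]<.35*f[...,2])&(f[...,0]<.35*f[...,2])).astype(np.uint8)
    k,l,st,ce=cv2.connectedComponentsWithStats(m)
    for i in range(1,k):
        if 80<st[i,4]<1500:
            x,y,w,h,_=st[i]; print(n,st[i],ce[i],plane(n,(x+w/2-.5,y+h/2-.5),.018),plane(n,ce[i],.018))
print("nipple",plane("scene",(215,233),.024),"jar",plane("scene",(155,212),.037))
E
```

```text
theta 1.943661685623133 C now [0.5196 0.134  0.1867] C0 [0.5512 0.121  0.2081]
scene [116 276  21  23 352] [126.0511 287.0312] [ 0.6165 -0.2957  0.018 ] [ 0.6166 -0.2956  0.018 ]
scene [635 384   5  28 103] [637.4175 397.0097] [0.6105 0.6755 0.018 ] [0.6094 0.6763 0.018 ]
side [291 190  11  15 128] [296.4219 196.9375] [ 0.62  -0.291  0.018] [ 0.6187 -0.2917  0.018 ]
nipple [ 0.4462 -0.1687  0.024 ] jar [ 0.4325 -0.3095  0.037 ]
```

Emit:
{"api": "carry_out", "payload": {
  "hand": [70,70,70,70],
  "linear": [
    [0,0,-1],
    [0,0,-1],
    [0,0,0],
    [0,0,0]
  ],
  "roll": [1,1,0,0]
}}

```text
time_s: 0.5
ee_pos: [0.1425, -0.5054, 0.2952]
orientation: [0.0, 0.999, 0.051, 0.0]
force: [0.4, -0.2, 0.6]
finger_gap: 0.0701
```

```bash
python3 - <<'E'
from h import *
o,p,Rm=obs();print(o["joint_pos"],p,Rm.as_matrix())
E
```

```text
[-1.296   0.227   0.0985  1.4419  0.0001  1.7444] [ 0.1425 -0.5054  0.2952] [[ 0.9949  0.101   0.0002]
 [ 0.101  -0.9949 -0.0003]
 [ 0.0001  0.0003 -1.    ]]
```

```bash
cat >> h.py <<'E'
def dvec(th): d=np.array([c40*np.sin(th),-np.cos(th)]); d/=np.linalg.norm(d); return d[0]*VX+d[1]*VY
def push(th,g,gap=0.): # TCP xy so that the -y pad touches the rim (gap>0: stands clear)
    d=dvec(th); k=.010*np.sqrt(1-(stub(th)@d)**2); return C(th)+d*(g/2-k-gap)
E
python3 - <<'E'
from h import *
o,p,Rm=obs()
t=push(1.94,.07,.01); t[2]=.27
d=dvec(1.94); cur=np.degrees(np.arctan2(*Rm.as_matrix()[1::-1,1])); tgt=np.degrees(np.arctan2(d[1],d[0]))
print(t,cur,tgt, "stub tip",C(1.94))
n=28; rows(p,Rm,[(p+(t-p)*(i+1)/n, -(tgt-cur)/n) for i in range(n)])
E
```

```text
[0.5304 0.1452 0.27  ] -84.20338632134546 46.299429571633496 stub tip [0.5196 0.134  0.1867]
[0.65, -0.87, 0.04] -0.93
[0.71, -0.81, 0.04] -0.93
[0.78, -0.75, 0.04] -0.93
[0.84, -0.69, 0.04] -0.93
[0.89, -0.62, 0.04] -0.93
[0.94, -0.54, 0.04] -0.93
[0.98, -0.46, 0.04] -0.93
[1.01, -0.38, 0.04] -0.93
[1.04, -0.3, 0.04] -0.93
[1.06, -0.21, 0.04] -0.93
[1.07, -0.13, 0.04] -0.93
[1.08, -0.04, 0.04] -0.93
[1.08, 0.05, 0.04] -0.93
[1.07, 0.14, 0.04] -0.93
[1.06, 0.22, 0.04] -0.93
[1.04, 0.31, 0.04] -0.93
[1.01, 0.39, 0.04] -0.93
[0.97, 0.47, 0.04] -0.93
[0.93, 0.55, 0.04] -0.93
[0.88, 0.62, 0.04] -0.93
[0.83, 0.69, 0.04] -0.93
[0.77, 0.76, 0.04] -0.93
[0.71, 0.82, 0.04] -0.93
[0.64, 0.87, 0.04] -0.93
[0.57, 0.92, 0.04] -0.93
[0.49, 0.97, 0.04] -0.93
[0.41, 1.0, 0.04] -0.93
[0.33, 1.03, 0.04] -0.93
```

Emit:
{"api": "carry_out", "payload": {
  "hand": [70,70,70,70,70,70,70,70],
  "linear": [
    [0.65,-0.87,0.04],
    [0.71,-0.81,0.04],
    [0.78,-0.75,0.04],
    [0.84,-0.69,0.04],
    [0.89,-0.62,0.04],
    [0.94,-0.54,0.04],
    [0.98,-0.46,0.04],
    [1,-0.38,0.04]
  ],
  "roll": [-0.93,-0.93,-0.93,-0.93,-0.93,-0.93,-0.93,-0.93]
}}

```text
time_s: 1.3
ee_pos: [0.2538, -0.3184, 0.2861]
orientation: [-0.001, 0.93, 0.368, -0.0]
force: [0.7, 0.1, 0.2]
finger_gap: 0.07
```

Emit:
{"api": "carry_out", "payload": {
  "hand": [70,70,70,70,70,70,70,70],
  "linear": [
    [1,-0.3,0.04],
    [1,-0.21,0.04],
    [1,-0.13,0.04],
    [1,-0.04,0.04],
    [1,0.05,0.04],
    [1,0.14,0.04],
    [1,0.22,0.04],
    [1,0.31,0.04]
  ],
  "roll": [-0.93,-0.93,-0.93,-0.93,-0.93,-0.93,-0.93,-0.93]
}}

```text
time_s: 2.1
ee_pos: [0.3588, -0.144, 0.2782]
orientation: [-0.001, 0.764, 0.645, -0.0]
force: [0.7, 0.3, 0.2]
finger_gap: 0.0702
```

Emit:
{"api": "carry_out", "payload": {
  "hand": [70,70,70,70,70,70,70,70],
  "linear": [
    [1,0.39,0.04],
    [0.97,0.47,0.04],
    [0.93,0.55,0.04],
    [0.88,0.62,0.04],
    [0.83,0.69,0.04],
    [0.77,0.76,0.04],
    [0.71,0.82,0.04],
    [0.64,0.87,0.04]
  ],
  "roll": [-0.93,-0.93,-0.93,-0.93,-0.93,-0.93,-0.93,-0.93]
}}

```text
time_s: 2.9
ee_pos: [0.4703, 0.0408, 0.2701]
orientation: [-0.001, 0.518, 0.855, -0.001]
force: [0.1, -0.9, -0.3]
finger_gap: 0.07
```

Emit:
{"api": "carry_out", "payload": {
  "hand": [70,70,70,70,70,70],
  "linear": [
    [0.57,0.92,0.04],
    [0.49,0.97,0.04],
    [0.41,1,0.04],
    [0.33,1,0.04],
    [0,0,0],
    [0,0,0]
  ],
  "roll": [-0.93,-0.93,-0.93,-0.93,0,0]
}}

```text
time_s: 3.5
ee_pos: [0.5251, 0.1322, 0.2659]
orientation: [-0.001, 0.375, 0.927, -0.001]
force: [-0.1, -0.3, 0.1]
finger_gap: 0.0703
```

```bash
python3 - <<'E'
from h import *
o,p,Rm=obs();print(o["time_s"],o["joint_pos"],p,Rm.as_matrix()[:,1],dvec(1.94),push(1.94,.07,.01))
t=push(1.94,.07,.01);t[2]=.27
rows(p,Rm,[(t,0)])
c=cams.read_camera("wrist");cv2.imwrite("pics/w1.png",c["frame"]);np.savez("wrist1.npz",**c)
T=np.linalg.inv(c["hand_eye"]);print(c["hand_eye"])
for P in(C(1.94),C(0),base):
    q=T[:3,:3]@(Rm.as_matrix().T@(P-p))+T[:3,3]; print(q[:2]/q[2]*c["fx"]+[c["cx"],c["cy"]])
E
```

```text
3.5 [ 0.2466  0.263   0.073   1.3834 -0.0001  1.0148] [0.5251 0.1322 0.2659] [ 0.6948  0.7192 -0.0023] [0.6909 0.723  0.    ] [0.5304 0.1452 0.1867]
[0.21, 0.52, -0.16] 0.0
[[-0.0007 -0.966  -0.2584  0.0646]
 [ 1.     -0.0008  0.0002  0.0007]
 [-0.0004 -0.2584  0.966  -0.1297]
 [ 0.      0.      0.      1.    ]]
[311.8748 245.2426]
[336.2514 316.5229]
[333.5207 288.4754]
```

View pics/w1.png

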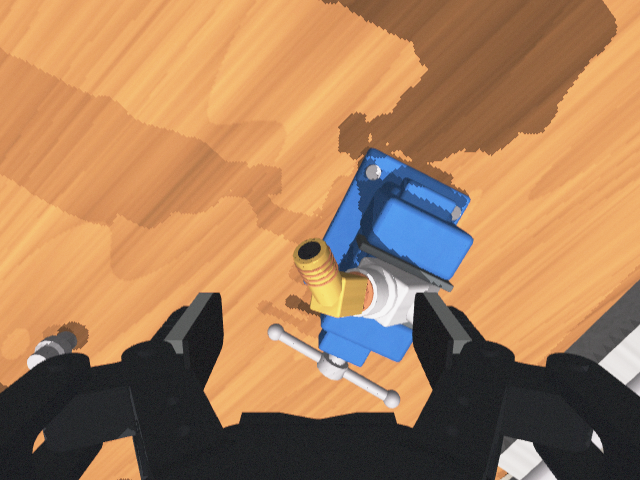

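The wrist view shows the outlet's open end at (311,250), against a predicted (312,245), so the model is good. Next I descend with the -y pad behind the rim.

Emit:
{"api": "carry_out", "payload": {
  "hand": [70,70,70,70,70,70,70],
  "linear": [
    [0.2,0.52,0],
    [0,0,0.85],
    [0,0,0.85],
    [0,0,0.85],
    [0,0,0.8],
    [0,0,0],
    [0,0,0]
  ],
  "roll": [0,0,0,0,0,0,0]
}}

```text
time_s: 4.25
ee_pos: [0.5312, 0.1448, 0.184]
orientation: [-0.0, 0.375, 0.927, 0.0]
force: [-0.0, 0.7, 1.1]
finger_gap: 0.0702
```

```bash
python3 - <<'E'
from h import *
o,p,Rm=obs();print(o["time_s"],p,o["force"])
ths=np.linspace(1.94,.45,25); w=[]; hd=lambda t:np.degrees(np.arctan2(dvec(t)[1],dvec(t)[0]))
prev=np.degrees(np.arctan2(Rm.as_matrix()[1,1],Rm.as_matrix()[0,1]))
for i,t in enumerate(ths):
    q=push(t,.07); q[2]-=.005; w.append((q,max(min(prev-hd(t),5),-5))); prev-=w[-1][1]
rows(p,Rm,w); print(prev-hd(ths[-1]))
E
```

```text
4.25 [0.5312 0.1448 0.184 ] [-0.0385  0.7177  1.0903]
[0.04, 0.39, 0.09] -0.08
[-0.08, 0.05, -0.04] 0.86
[-0.08, 0.05, -0.04] 0.88
[-0.08, 0.05, -0.04] 0.9
[-0.08, 0.05, -0.04] 0.91
[-0.09, 0.05, -0.04] 0.92
[-0.09, 0.05, -0.04] 0.93
[-0.09, 0.05, -0.04] 0.93
[-0.09, 0.05, -0.04] 0.92
[-0.09, 0.05, -0.04] 0.91
[-0.09, 0.05, -0.04] 0.9
[-0.08, 0.05, -0.04] 0.88
[-0.08, 0.04, -0.04] 0.86
[-0.08, 0.04, -0.04] 0.84
[-0.08, 0.04, -0.03] 0.81
[-0.07, 0.04, -0.03] 0.79
[-0.07, 0.04, -0.03] 0.76
[-0.07, 0.05, -0.03] 0.74
[-0.07, 0.05, -0.03] 0.71
[-0.06, 0.05, -0.03] 0.69
[-0.06, 0.05, -0.03] 0.67
[-0.06, 0.05, -0.02] 0.65
[-0.06, 0.05, -0.02] 0.63
[-0.06, 0.05, -0.02] 0.61
[-0.05, 0.05, -0.02] 0.6
0.0
```

Emit:
{"api": "carry_out", "payload": {
  "hand": [70,70,70,70,70,70,70,70],
  "linear": [
    [0.04,0.2,0.09],
    [0,0.19,0],
    [-0.08,0.05,-0.04],
    [-0.08,0.05,-0.04],
    [-0.08,0.05,-0.04],
    [-0.08,0.05,-0.04],
    [-0.09,0.05,-0.04],
    [-0.09,0.05,-0.04]
  ],
  "roll": [0,0,0.86,0.88,0.9,0.91,0.92,0.93]
}}

```text
time_s: 5.05
ee_pos: [0.5497, 0.1461, 0.1873]
orientation: [-0.0, 0.583, 0.813, -0.001]
force: [-4.2, -3.5, -2.1]
finger_gap: 0.0699
```

```bash
python3 - <<'E'
from h import *
o,p,Rm=obs();print(o["time_s"],p,o["force"],o["wrist_torque"])
c=cams.read_camera("wrist");cv2.imwrite("pics/w2.png",c["frame"]);T=np.linalg.inv(c["hand_eye"])
for th in(1.94,1.57,1.2):
    q=T[:3,:3]@(Rm.as_matrix().T@(C(th)-p))+T[:3,3]; print(th,q[:2]/q[2]*c["fx"]+[c["cx"],c["cy"]])
E
```

```text
5.05 [0.5497 0.1461 0.1873] [-4.2314 -3.4585 -2.0748] [-0.678   0.6642  0.0892]
1.94 [224.159  325.3666]
1.57 [239.8017 328.5091]
1.2 [257.3895 341.0271]
```

View pics/w2.png

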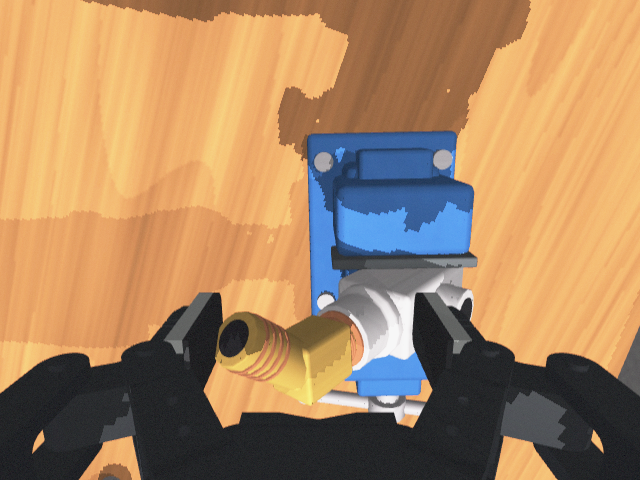

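The rim is on the left pad, with the outlet at (234,338) and about 5.9 N, and it follows as modelled. I continue.

Emit:
{"api": "carry_out", "payload": {
  "hand": [70,70,70,70,70,70,70,70],
  "linear": [
    [-0.09,0.05,-0.04],
    [-0.09,0.05,-0.04],
    [-0.09,0.05,-0.04],
    [-0.09,0.05,-0.04],
    [-0.08,0.05,-0.04],
    [-0.08,0.04,-0.04],
    [-0.08,0.04,-0.04],
    [-0.08,0.04,-0.03]
  ],
  "roll": [0.93,0.92,0.91,0.9,0.88,0.86,0.84,0.81]
}}

```text
time_s: 5.9
ee_pos: [0.5596, 0.1306, 0.195]
orientation: [-0.001, 0.801, 0.599, -0.001]
force: [-4.3, -0.2, -1.9]
finger_gap: 0.0698
```

Emit:
{"api": "carry_out", "payload": {
  "hand": [70,70,70,70,70,70,70,70],
  "linear": [
    [-0.07,0.04,-0.03],
    [-0.07,0.04,-0.03],
    [-0.07,0.05,-0.03],
    [-0.07,0.05,-0.03],
    [-0.06,0.05,-0.03],
    [-0.06,0.05,-0.03],
    [0,0,0],
    [0,0,0]
  ],
  "roll": [0.79,0.76,0.74,0.71,0.69,0.67,0,0]
}}

```text
time_s: 6.7
ee_pos: [0.5616, 0.1193, 0.1998]
orientation: [-0.001, 0.899, 0.438, -0.001]
force: [-6.2, 3.3, -0.1]
finger_gap: 0.07
```

```bash
python3 - <<'E'
from h import *
o,p,Rm=obs();print(o["time_s"],p,o["force"],o["joint_pos"])
M=Rm.as_matrix();print("yhead",np.degrees(np.arctan2(M[1,1],M[0,1])))
c=cams.read_camera("wrist");cv2.imwrite("pics/w3.png",c["frame"]);T=np.linalg.inv(c["hand_eye"])
for th in(.8,.6,.4,0):
    q=T[:3,:3]@(M.T@(C(th)-p))+T[:3,3]; print(th,q[:2]/q[2]*c["fx"]+[c["cx"],c["cy"]],push(th,.07))
E
```

```text
6.7 [0.5616 0.1193 0.1998] [-6.1586  3.3487 -0.0511] [0.2084 0.3411 0.0154 1.2467 0.0016 2.4439]
yhead -38.08311108431097
0.8 [237.3871 329.6521] [0.5621 0.1217 0.2033]
0.6 [249.2105 332.3879] [0.5624 0.1155 0.2053]
0.4 [262.072  336.6303] [0.5621 0.1094 0.2068]
0 [288.0689 348.7393] [0.5596 0.0974 0.2081]
```

View pics/w3.png

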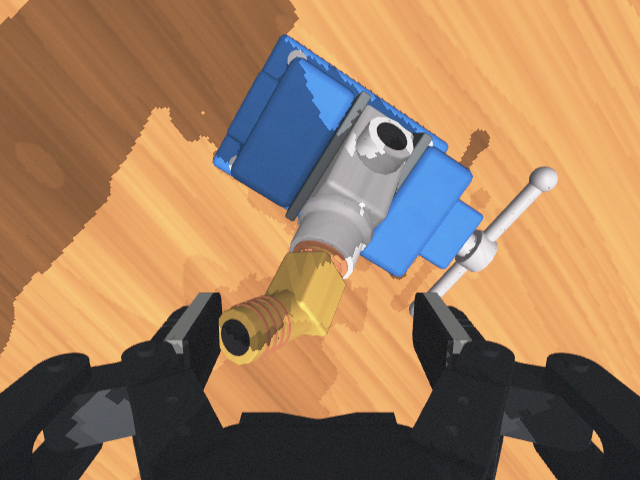

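```bash
python3 - <<'E'
from h import *
o,p,Rm=obs()
ths=np.linspace(.7,.2,12); w=[]; hd=lambda t:np.degrees(np.arctan2(dvec(t)[1],dvec(t)[0]))
prev=np.degrees(np.arctan2(Rm.as_matrix()[1,1],Rm.as_matrix()[0,1]))
for i,t in enumerate(ths):
    q=push(t,.07); q[2]-=.005; w.append((q,max(min(prev-hd(t),5),-5))); prev-=w[-1][1]
rows(p,Rm,w); print(prev-hd(ths[-1]),hd(0))
E
```

```text
[-0.01, 0.04, 0.02] -0.08
[-0.04, 0.04, -0.02] 0.48
[-0.04, 0.04, -0.02] 0.47
[-0.04, 0.04, -0.02] 0.46
[-0.04, 0.04, -0.01] 0.45
[-0.04, 0.04, -0.01] 0.44
[-0.04, 0.04, -0.01] 0.43
[-0.04, 0.04, -0.01] 0.43
[-0.04, 0.04, -0.01] 0.42
[-0.04, 0.04, -0.01] 0.42
[-0.04, 0.04, -0.01] 0.41
[-0.04, 0.04, -0.01] 0.41
0.0 -70.5
```

Emit:
{"api": "carry_out", "payload": {
  "hand": [70,70,70,70,70,70,70,70],
  "linear": [
    [-0.01,0.04,0],
    [-0.04,0.04,-0.02],
    [-0.04,0.04,-0.02],
    [-0.04,0.04,-0.02],
    [-0.04,0.04,-0.01],
    [-0.04,0.04,-0.01],
    [-0.04,0.04,-0.01],
    [-0.04,0.04,-0.01]
  ],
  "roll": [0,0.48,0.47,0.46,0.45,0.44,0.43,0.43]
}}

```text
time_s: 7.55
ee_pos: [0.5624, 0.1096, 0.2031]
orientation: [-0.002, 0.951, 0.31, 0.0]
force: [-6.5, 6.9, 5.5]
finger_gap: 0.07
```

Emit:
{"api": "carry_out", "payload": {
  "hand": [70,70,70,70,70,70],
  "linear": [
    [-0.04,0.04,-0.01],
    [-0.04,0.04,-0.01],
    [-0.04,0.04,-0.01],
    [-0.04,0.04,-0.01],
    [0,0,0],
    [0,0,0]
  ],
  "roll": [0.42,0.42,0.41,0.41,0,0]
}}

```text
time_s: 8.15
ee_pos: [0.5611, 0.1047, 0.2042]
orientation: [-0.002, 0.971, 0.241, 0.0]
force: [-7.3, 9.5, 6.3]
finger_gap: 0.0701
```

```bash
python3 - <<'E'
from h import *
o,p,Rm=obs();print(o["time_s"],p,o["force"],o["joint_pos"])
M=Rm.as_matrix();print("yhead",np.degrees(np.arctan2(M[1,1],M[0,1])))
c=cams.read_camera("wrist");cv2.imwrite("pics/w4.png",c["frame"]);T=np.linalg.inv(c["hand_eye"])
for th in(.6,.4,.2,0):
    q=T[:3,:3]@(M.T@(C(th)-p))+T[:3,3]; print(th,q[:2]/q[2]*c["fx"]+[c["cx"],c["cy"]],push(th,.07))
E
```

```text
8.15 [0.5611 0.1047 0.2042] [-7.3132  9.4998  6.2941] [0.182  0.3323 0.0137 1.2522 0.0049 2.8369]
yhead -62.11206857528271
0.6 [222.967  331.8825] [0.5624 0.1155 0.2053]
0.4 [234.6108 330.9919] [0.5621 0.1094 0.2068]
0.2 [247.7324 331.2123] [0.5612 0.1034 0.2078]
0 [261.6216 332.5552] [0.5596 0.0974 0.2081]
```

View pics/w4.png

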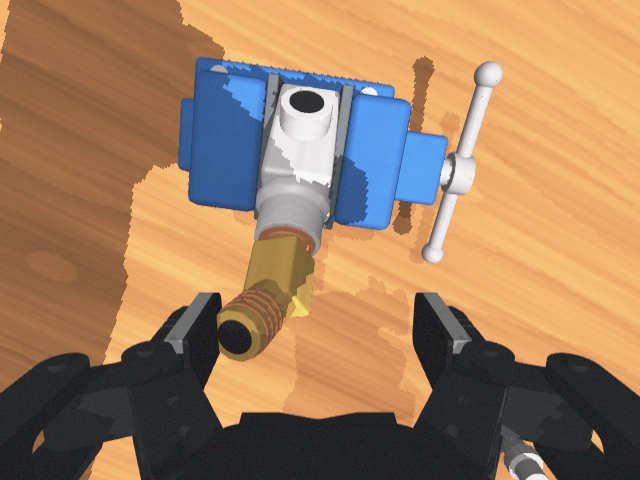

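The outlet is at (236,337), θ≈0.38 rad. Next I align the jaws with the vice's y, centre on the mid plane while narrowing, then close symmetrically.

Emit:
{"api": "carry_out", "payload": {
  "hand": [70,70,64,58,52,46,40,34],
  "linear": [
    [0,0,0],
    [0,0,0],
    [-0.03,-0.125,0],
    [-0.03,-0.125,0],
    [-0.03,-0.125,0],
    [-0.03,-0.125,0],
    [-0.03,-0.125,0],
    [-0.01,-0.125,0]
  ],
  "roll": [0.84,0.84,0,0,0,0,0,0],
  "force": 60
}}

```text
time_s: 9.0
ee_pos: [0.5529, 0.1209, 0.2048]
orientation: [-0.002, 0.986, 0.169, 0.002]
force: [0.6, 5.8, 3.8]
finger_gap: 0.0343
```

```bash
python3 - <<'E'
from h import *
o,p,Rm=obs();print(o["time_s"],p,o["force"],o["joint_pos"][5],o["finger_gap"])
M=Rm.as_matrix();print("yhead",np.degrees(np.arctan2(M[1,1],M[0,1])),"rel C0 vise",(p-C(0))@VX,(p-C(0))@VY)
t=C(0);t[2]=.204;rows(p,Rm,[(t,0)])
E
```

```text
9.0 [0.5529 0.1209 0.2048] [0.5869 5.8467 3.8224] 3.0154608651866552 0.03433000058195217
yhead -70.53873245043182 rel C0 vise 0.0015141913988409904 -0.0006470071890744781
[-0.06, -0.03, 0.03] 0.0
```

Emit:
{"api": "carry_out", "payload": {
  "hand": [32,30,28,26,24,22,20,18],
  "linear": [
    [-0.03,-0.02,0],
    [-0.03,0,0],
    [0,0,0],
    [0,0,0],
    [0,0,0],
    [0,0,0],
    [0,0,0],
    [0,0,0]
  ],
  "roll": [0,0,0,0,0,0,0,0]
}}

```text
time_s: 9.8
ee_pos: [0.5512, 0.1228, 0.2058]
orientation: [-0.004, 0.985, 0.17, 0.002]
force: [-5.3, 18.7, 13.6]
finger_gap: 0.019
```

Emit:
{"api": "carry_out", "payload": {
  "hand": [16,16,16],
  "linear": [
    [0,0,0],
    [0,0,0],
    [0,0,0]
  ],
  "roll": [0,0,0]
}}

```text
time_s: 10.1
ee_pos: [0.5512, 0.1228, 0.2059]
orientation: [-0.004, 0.985, 0.17, 0.002]
force: [-5.0, 17.4, 13.7]
finger_gap: 0.0187
```

```bash
python3 - <<'E'
from h import *
o,p,Rm=obs();print(o["time_s"],p,o["force"],o["wrist_torque"],o["finger_gap"],"rel C0 vise",(p-C(0))@VX,(p-C(0))@VY)
im=[]
for n,(x,y) in(("scene",(305,220)),("side",(235,205))):
    c=cams.read_camera(n); f=c["frame"][y:y+75,x:x+75]; im.append(cv2.resize(f,(380,380),interpolation=cv2.INTER_CUBIC))
cv2.imwrite("pics/m5.png",np.hstack(im))
E
```

```text
10.1 [0.5512 0.1228 0.2059] [-5.0325 17.4227 13.7353] [ 3.5854  1.1518 -0.229 ] 0.018661816180972908 rel C0 vise 0.0005680816389181857 0.0017099233316223462
```

View pics/m5.png

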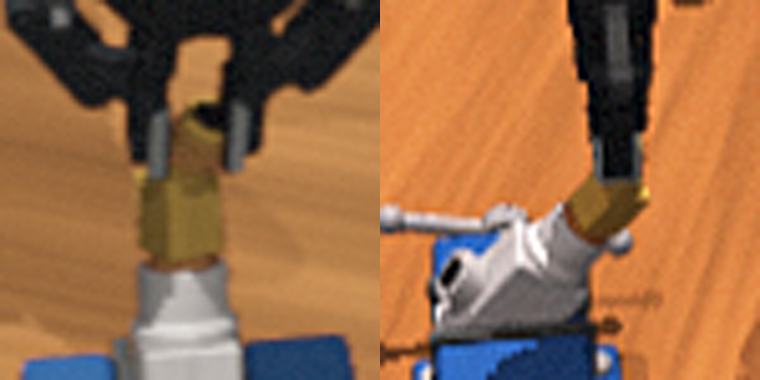

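The jaws hold the stub. Fingers are on both sides of it (scene crop, around (200,140)) and it looks near vertical. The centre sits about 1.7 mm to +y because the arm flexes, so I nudge a little, release, back off and check.

Emit:
{"api": "carry_out", "payload": {
  "hand": [16,16,16,16],
  "linear": [
    [0,0.03,0],
    [0,0.03,0],
    [0,0,0],
    [0,0,0]
  ],
  "roll": [0,0,0,0]
}}

```text
time_s: 10.6
ee_pos: [0.5514, 0.1222, 0.2059]
orientation: [-0.005, 0.985, 0.17, 0.002]
force: [-7.3, 22.2, 13.8]
finger_gap: 0.0189
```

Emit:
{"api": "carry_out", "payload": {
  "hand": [40,60,60,60,60,60,60],
  "linear": [
    [0,0,0],
    [0,0,0],
    [0,0,0],
    [0,0,-1],
    [0,0,-1],
    [0,0,-1],
    [0,0,0]
  ],
  "roll": [0,0,0,0,0,0,0]
}}

```text
time_s: 11.3
ee_pos: [0.5522, 0.1172, 0.2814]
orientation: [0.0, 0.986, 0.168, 0.003]
force: [0.7, 0.7, -0.2]
finger_gap: 0.0605
```

```bash
python3 - <<'E'
from h import *
o,p,Rm=obs();print(o["time_s"],p,o["force"],o["finger_gap"]);M=Rm.as_matrix()
c=cams.read_camera("wrist");T=np.linalg.inv(c["hand_eye"])
im=[]
for P in(C(0),C(.2),C(-.2),base):
    q=T[:3,:3]@(M.T@(P-p))+T[:3,3]; u=q[:2]/q[2]*c["fx"]+[c["cx"],c["cy"]];print(u)
    if not im: x,y=(u-[60,60]).astype(int); print("crop",x,y); im.append(cv2.resize(c["frame"][y:y+120,x:x+120],(396,396),interpolation=cv2.INTER_CUBIC))
c=cams.read_camera("scene"); im.append(cv2.resize(c["frame"][220:290,305:375],(396,396),interpolation=cv2.INTER_CUBIC))
cv2.imwrite("pics/m6.png",np.hstack(im))
k=np.load("scene0.npz")
for P in(C(0),C(0)+.01*VY,C(0)-.01*VY,base): print((cv2.projectPoints(P,k["rvec"],k["tvec"],np.array([[k["fx"],0,k["cx"]],[0,k["fy"],k["cy"]],[0,0,1]]),None)[0].ravel()-[305,220])*396/70+[396,0])
E
```

```text
11.3 [0.5522 0.1172 0.2814] [ 0.7481  0.6558 -0.236 ] 0.060459449056367694
[309.5935 260.645 ]
crop 249 200
[300.4948 261.1622]
[318.725  261.1048]
[310.7082 242.0067]
[601.8036 137.4852]
[634.6715 135.096 ]
[568.8911 139.8777]
[595.9922 212.4373]
```

View pics/m6.png

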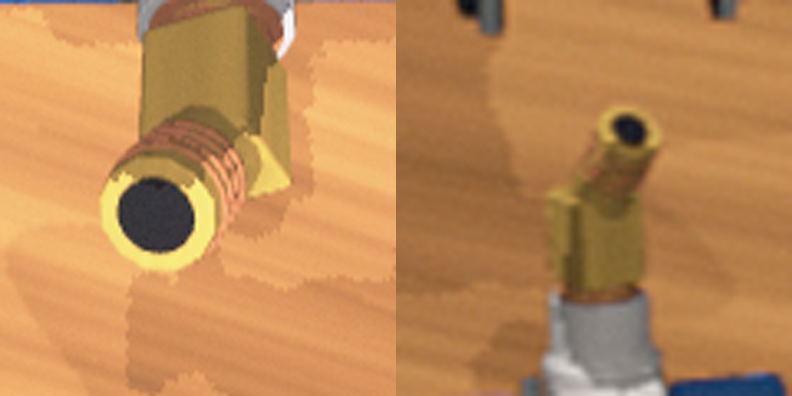

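The wrist crop puts the hole at (156,215), and the scene hole is at (630,128) against (602,137) for upright. Both give θ≈0.3 rad short of upright, so the jaws gave way under the stiffening. I push the rest with one pad on the rim.

```bash
python3 - <<'E'
from h import *
o,p,Rm=obs();M=Rm.as_matrix();print("yhead",np.degrees(np.arctan2(M[1,1],M[0,1])),"vise",(p-C(0))@VX,(p-C(0))@VY)
t=C(0)-.008*VY;t[2]=.28;t2=t.copy();t2[2]=.203;rows(p,Rm,[(t,0),(t2,0)])
E
```

```text
yhead -70.62655796056706 vise -0.0014188783418617465 -0.0037083306039595054
[0.06, 0.17, -0.07] 0.0
[-0.0, -0.0, 3.08] 0.0
```

Emit:
{"api": "carry_out", "payload": {
  "hand": [60,60,60,60,60,60],
  "linear": [
    [0.06,0.17,0],
    [0,0,0.8],
    [0,0,0.8],
    [0,0,0.8],
    [0,0,0.7],
    [0,0,0]
  ],
  "roll": [0,0,0,0,0,0]
}}

```text
time_s: 12.0
ee_pos: [0.5519, 0.113, 0.1973]
orientation: [0.0, 0.986, 0.168, -0.003]
force: [0.1, 0.1, 1.0]
finger_gap: 0.0602
```

Emit:
{"api": "carry_out", "payload": {
  "hand": [60,60,60,60,60,60,60,60],
  "linear": [
    [0,0.08,0],
    [0,0.08,0],
    [0,0.08,0],
    [0,0.08,0],
    [0,0.08,0],
    [0,0.08,0],
    [0,0.04,0],
    [0,0,0]
  ],
  "roll": [0,0,0,0,0,0,0,0]
}}

```text
time_s: 12.8
ee_pos: [0.5578, 0.104, 0.202]
orientation: [-0.003, 0.986, 0.169, 0.001]
force: [-5.0, 13.7, 8.1]
finger_gap: 0.0599
```

```bash
cat >> h.py <<'E'
def hole():  # dark bore centre in scene, as offset (mm along VY) from C0 at its height
    k=cams.read_camera("scene"); f=k["frame"][236:252,338:362]; g=cv2.resize(f,None,fx=8,fy=8,interpolation=cv2.INTER_CUBIC)
    b=(g.max(2)<70).astype(np.uint8); n,l,st,ce=cv2.connectedComponentsWithStats(b)
    return [(st[i,4],(plane("scene",(338+(ce[i][0]+.5)/8-.5,236+(ce[i][1]+.5)/8-.5),C(0)[2])-C(0))@np.c_[VX,VY]*1000) for i in range(1,n) if st[i,4]>200]
E
python3 - <<'E'
from h import *
o,p,Rm=obs();M=Rm.as_matrix();print(o["time_s"],o["force"],"vise",(p-C(0))@VX,(p-C(0))@VY,p[2]);print(hole())
E
```

```text
12.8 [-5.034  13.6792  8.114 ] vise 0.0005152948682085358 -0.01822553142605887 0.20202975059932887
[(np.int32(7855), array([-4.1523, 17.0526]))]
```

Emit:
{"api": "carry_out", "payload": {
  "hand": [60,60,60,60,60],
  "linear": [
    [0,0.05,0],
    [0,0.05,0],
    [0,0.02,0],
    [0,0,0],
    [0,0,0]
  ],
  "roll": [0,0,0,0,0]
}}

```text
time_s: 13.35
ee_pos: [0.5593, 0.1019, 0.2027]
orientation: [-0.003, 0.986, 0.17, 0.002]
force: [-4.2, 16.3, 11.1]
finger_gap: 0.0599
```

Emit:
{"api": "carry_out", "payload": {
  "hand": [60,60,60,60,60,60,60],
  "linear": [
    [0,-0.4,0],
    [0,-0.32,0],
    [0,0,-1],
    [0,0,-1],
    [0,0,-1],
    [0,0,-0.2],
    [0,0,0]
  ],
  "roll": [0,0,0,0,0,0,0]
}}

```text
time_s: 14.05
ee_pos: [0.5534, 0.1155, 0.2812]
orientation: [0.0, 0.986, 0.168, 0.001]
force: [-0.1, -0.4, -0.3]
finger_gap: 0.06
```

```bash
cat >> h.py <<'E'
def whole():  # bore in wrist view -> vise offsets mm from C0
    o,p,Rm=obs();M=Rm.as_matrix();c=cams.read_camera("wrist");H=np.array(c["hand_eye"]);T=np.linalg.inv(H)
    q=T[:3,:3]@(M.T@(C(0)-p))+T[:3,3];u=(q[:2]/q[2]*c["fx"]+[c["cx"],c["cy"]]).astype(int);x,y=u-25
    b=(c["frame"][y:y+50,x:x+50].max(2)<70).astype(np.uint8);n,l,st,ce=cv2.connectedComponentsWithStats(b)
    r=[]
    for i in range(1,n):
        if st[i,4]>60:
            a=ce[i]+[x,y]; d=M@(H[:3,:3]@np.array([(a[0]-c["cx"])/c["fx"],(a[1]-c["cy"])/c["fy"],1]));s=M@H[:3,3]+p
            r.append((int(st[i,4]),st[i][:4].tolist(),(s+d*(C(0)[2]-s[2])/d[2]-C(0))@np.c_[VX,VY]*1000))
    return r
E
python3 - <<'E'
from h import *
o,p,Rm=obs();M=Rm.as_matrix();print(o["time_s"],o["force"],"vise",(p-C(0))@VX,(p-C(0))@VY,p[2]);print(hole());print(whole())
E
```

```text
14.05 [-0.0918 -0.3533 -0.2634] vise 0.00017530350084596922 -0.005874372460151673 0.28117784189263584
[(np.int32(1192), array([-2.3646,  4.4459]))]
[(410, [7, 18, 24, 22], array([-1.5933,  3.5322]))]
```

Emit:
{"api": "carry_out", "payload": {
  "hand": [60,60,60,60,60,60,60,60],
  "linear": [
    [0,0.2,1],
    [0,0,1],
    [0,0,1],
    [0,0,0.2],
    [0,0.1,0],
    [0,0.1,0],
    [0,0.1,0],
    [0,0.1,0]
  ],
  "roll": [0,0,0,0,0,0,0,0]
}}

```text
time_s: 14.95
ee_pos: [0.5579, 0.1025, 0.2016]
orientation: [-0.002, 0.986, 0.169, 0.0]
force: [-4.9, 11.2, 3.4]
finger_gap: 0.0599
```

Emit:
{"api": "carry_out", "payload": {
  "hand": [60,60,60,60,60,60],
  "linear": [
    [0,0.06,0],
    [0,0.06,0],
    [0,0.06,0],
    [0,0.05,0],
    [0,0,0],
    [0,0,0]
  ],
  "roll": [0,0,0,0,0,0]
}}

```text
time_s: 15.55
ee_pos: [0.56, 0.099, 0.2025]
orientation: [-0.003, 0.986, 0.169, 0.001]
force: [-4.3, 14.9, 6.9]
finger_gap: 0.0599
```

Emit:
{"api": "carry_out", "payload": {
  "hand": [60,60,60,60,60,60,60],
  "linear": [
    [0,-0.4,0],
    [0,-0.4,0],
    [0,0,-1],
    [0,0,-1],
    [0,0,-1],
    [0,0,-0.2],
    [0,0,0]
  ],
  "roll": [0,0,0,0,0,0,0]
}}

```text
time_s: 16.25
ee_pos: [0.5536, 0.1149, 0.2814]
orientation: [0.0, 0.986, 0.168, 0.001]
force: [-0.2, 0.8, -0.6]
finger_gap: 0.0599
```

```bash
python3 - <<'E'
from h import *
o,p,Rm=obs();M=Rm.as_matrix();print(o["time_s"],o["force"],"vise",(p-C(0))@VX,(p-C(0))@VY,p[2]);print(hole());print(whole())
c=cams.read_camera("wrist");T=np.linalg.inv(c["hand_eye"]);im=[cv2.resize(c["frame"][140:290,240:390],(396,396),interpolation=cv2.INTER_CUBIC)]
c=cams.read_camera("scene"); im.append(cv2.resize(c["frame"][225:325,295:395],(396,396),interpolation=cv2.INTER_CUBIC))
cv2.imwrite("pics/m7.png",np.hstack(im))
E
```

```text
16.25 [-0.1535  0.8086 -0.5531] vise 0.000247357350788091 -0.006508008337421662 0.28142663942215607
[(np.int32(1279), array([-2.2851,  0.8972]))]
[(186, [15, 18, 19, 22], array([-0.6777,  1.322 ]))]
```

View pics/m7.png

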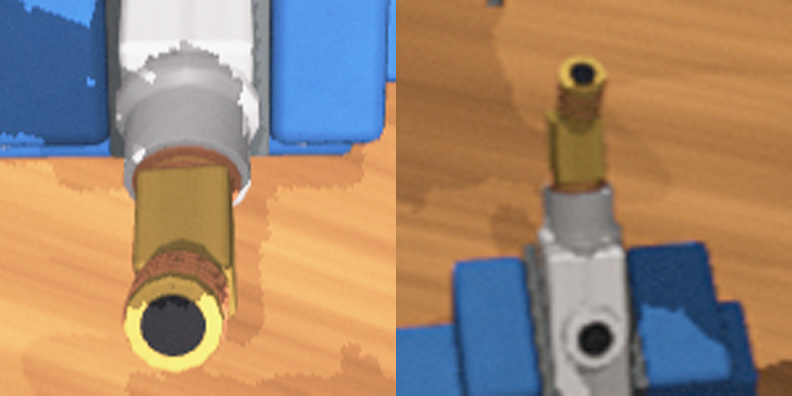

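The outlet now looks upright. The hole is at (173,325) in the wrist crop and both cameras put it about 1 mm off the mid plane (θ≈0.05). On to the cap.

Emit:
{"api": "carry_out", "payload": {
  "hand": [60,60,60,60,60,60,60,60],
  "linear": [
    [-0.18,0.96,0],
    [-0.18,0.96,0],
    [-0.18,0.96,0],
    [-0.18,0.96,0],
    [-0.18,0.96,0],
    [-0.18,0.96,0],
    [-0.18,0.96,0],
    [-0.18,0.96,0]
  ],
  "roll": [0,0,0,0,0,0,0,0]
}}

```text
time_s: 17.25
ee_pos: [0.5828, -0.0792, 0.2796]
orientation: [-0.0, 0.986, 0.168, -0.001]
force: [-0.7, -0.0, 0.5]
finger_gap: 0.0598
```

Emit:
{"api": "carry_out", "payload": {
  "hand": [60,60,60,60,60,60,60,60],
  "linear": [
    [-0.18,0.96,0.5],
    [-0.18,0.96,0.5],
    [-0.18,0.96,0.5],
    [-0.18,0.96,0.5],
    [-0.18,0.96,0.5],
    [-0.18,0.96,0.5],
    [-0.18,0.96,0.5],
    [-0.18,0.96,0.5]
  ],
  "roll": [0,0,0,0,0,0,0,0]
}}

```text
time_s: 18.05
ee_pos: [0.6124, -0.2721, 0.1789]
orientation: [-0.001, 0.986, 0.168, -0.001]
force: [0.4, -0.8, -0.5]
finger_gap: 0.0599
```

Emit:
{"api": "carry_out", "payload": {
  "hand": [60,60,60],
  "linear": [
    [-0.18,0.96,0],
    [0,0,0],
    [0,0,0]
  ],
  "roll": [0,0,0]
}}

```text
time_s: 18.35
ee_pos: [0.616, -0.2955, 0.1794]
orientation: [-0.001, 0.986, 0.168, -0.001]
force: [-1.0, 0.3, 0.4]
finger_gap: 0.0599
```

```bash
python3 - <<'E'
from h import *
o,p,Rm=obs();M=Rm.as_matrix();print(o["time_s"],o["force"],p,o["joint_pos"][5])
c=cams.read_camera("wrist");H=np.array(c["hand_eye"]);cv2.imwrite("pics/w8.png",c["frame"])
f=c["frame"].astype(int);m=((f[...,2]>60)&(f[...,1]<.35*f[...,2])&(f[...,0]<.35*f[...,2])).astype(np.uint8)
n,l,st,ce=cv2.connectedComponentsWithStats(m)
for i in range(1,n):
    if st[i,4]>300:
        # top disc: brighter part
        s=M@H[:3,3]+p; x,y,w,h,_=st[i]
        for z,a in((.018,ce[i]),(.018,(x+w/2,y+h/2)),(.036,ce[i])):
            d=M@(H[:3,:3]@np.array([(a[0]-c["cx"])/c["fx"],(a[1]-c["cy"])/c["fy"],1])); q=s+d*(z-s[2])/d[2]; print(st[i],a,z,q,M.T@(q-p)/.025)
        v=f[...,2][l==i];print(np.percentile(v,[5,50,95]))
E
```

```text
18.35 [-1.0015  0.2665  0.3754] [ 0.616  -0.2955  0.1794] 2.356705909015858
[ 294  195   51   55 1319] [315.561  223.1327] 0.018 [ 0.6159 -0.294   0.018 ] [ 0.0207 -0.05    6.4551]
[ 294  195   51   55 1319] (np.float64(319.5), np.float64(222.5)) 0.018 [ 0.6173 -0.2966  0.018 ] [0.0399 0.0671 6.4549]
[ 294  195   51   55 1319] [315.561  223.1327] 0.036 [ 0.6197 -0.2928  0.036 ] [ 0.183  -0.0463  5.7349]
[114. 246. 246.]
```

View pics/w8.png

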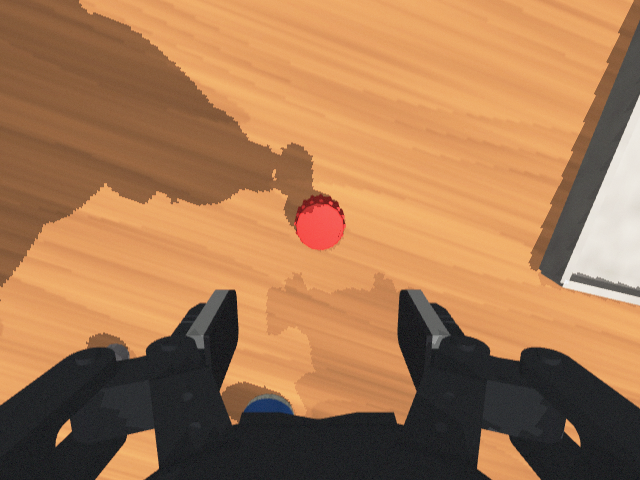

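The cap's top disc is centred at (320,226), about 2 mm off in tool x and y. The jar is at the lower edge, clear of the descent. I go down and grasp.

Emit:
{"api": "carry_out", "payload": {
  "hand": [60,60,60,60,60,60,60,60],
  "linear": [
    [0.08,0.08,0.8],
    [0,0,0.8],
    [0,0,0.8],
    [0,0,0.8],
    [0,0,0.8],
    [0,0,0.8],
    [0,0,0.8],
    [0,0,0.7]
  ],
  "roll": [0,0,0,0,0,0,0,0]
}}

```text
time_s: 19.2
ee_pos: [0.6189, -0.2952, 0.0223]
orientation: [-0.0, 0.986, 0.169, -0.0]
force: [1.0, 0.1, -0.2]
finger_gap: 0.06
```

Emit:
{"api": "carry_out", "payload": {
  "hand": [60,50,42,36,30,30,30,30],
  "linear": [
    [0,0,0],
    [0,0,0],
    [0,0,0],
    [0,0,0],
    [0,0,0],
    [0,0,0],
    [0,0,0],
    [0,0,0]
  ],
  "roll": [0,0,0,0,0,0,0,0],
  "force": 30
}}

```text
time_s: 20.0
ee_pos: [0.6198, -0.2967, 0.0245]
orientation: [0.0, 0.986, 0.168, 0.001]
force: [0.0, 2.1, 5.9]
finger_gap: 0.0332
```

Emit:
{"api": "carry_out", "payload": {
  "hand": [30,30,30,30,30,30,30,30],
  "linear": [
    [0,0,-0.4],
    [0,0,-1],
    [0,0,-1],
    [0,0,-1],
    [0,0,-1],
    [0,0,-1],
    [0,0,-1],
    [0,0,-1]
  ],
  "roll": [0,0,0,0,0,0,0,0]
}}

```text
time_s: 20.8
ee_pos: [0.6189, -0.2967, 0.2101]
orientation: [0.0, 0.986, 0.168, 0.0]
force: [0.7, 0.1, -0.6]
finger_gap: 0.0335
```

Emit:
{"api": "carry_out", "payload": {
  "hand": [30,30,30,30,30],
  "linear": [
    [0,0,-1],
    [0,0,-1],
    [0,0,-0.8],
    [0,0,0],
    [0,0,0]
  ],
  "roll": [0,0,0,0,0]
}}

```text
time_s: 21.3
ee_pos: [0.6191, -0.2967, 0.2785]
orientation: [0.0, 0.986, 0.168, 0.0]
force: [-0.5, -0.8, -0.3]
finger_gap: 0.0335
```

```bash
python3 - <<'E'
from h import *
o,p,Rm=obs();M=Rm.as_matrix();print(o["time_s"],o["force"],p,o["finger_gap"])
c=cams.read_camera("wrist");H=np.array(c["hand_eye"])
f=c["frame"].astype(int);m=((f[...,2]>200)&(f[...,1]<.5*f[...,2])&(f[...,0]<.5*f[...,2])).astype(np.uint8)
m2=((f[...,2]>50)&(f[...,1]<.35*f[...,2])&(f[...,0]<.35*f[...,2])).astype(np.uint8)
for mm in(m,m2):
  n,l,st,ce=cv2.connectedComponentsWithStats(mm)
  for i in range(1,n):
    if st[i,4]>300:
        x,y,w,h,_=st[i]
        for a in(ce[i],(x+w/2,y+h/2)):
            d=H[:3,:3]@np.array([(a[0]-c["cx"])/c["fx"],(a[1]-c["cy"])/c["fy"],1]); q=H[:3,3]+d*(-.0115-H[2,3])/d[2]; print(st[i],a,"tool mm",q*1000)
t=C(0)-.001*VX+.001*VY;t[2]=.275;print(t);k=17;rows(p,Rm,[(p+(t-p)*(i+1)/k,0) for i in range(1)])
cv2.imwrite("pics/w9.png",c["frame"])
E
```

```text
21.3 [-0.484  -0.7628 -0.3489] [ 0.6191 -0.2967  0.2785] 0.0335320332798625
[ 283  360   80   30 1242] [320.9179 375.9308] tool mm [-13.027    1.3464 -11.5   ]
[ 283  360   80   30 1242] (np.float64(323.0), np.float64(375.0)) tool mm [-12.672    2.0439 -11.5   ]
[  267   262   102   127 10200] [317.4719 327.1089] tool mm [  4.9844   0.2029 -11.5   ]
[  267   262   102   127 10200] (np.float64(318.0), np.float64(325.5)) tool mm [  5.5567   0.3742 -11.5   ]
[0.55   0.1216 0.275 ]
[0.17, -0.98, 0.01] 0.0
```

```bash
python3 - <<'E'
from h import *
c=cams.read_camera("wrist");H=np.array(c["hand_eye"]);f=c["frame"].astype(int)
def at(a,z):
    d=H[:3,:3]@np.array([(a[0]-c["cx"])/c["fx"],(a[1]-c["cy"])/c["fy"],1]); return (H[:3,3]+d*(z-H[2,3])/d[2])*1000
print("far top rim",at((318,389.5),-.0115),"near bottom rim",at((318,261.5),.0245))
m2=((f[...,2]>50)&(f[...,1]<.35*f[...,2])&(f[...,0]<.35*f[...,2]))
for y in range(260,396,6):
    x=np.flatnonzero(m2[y,240:400])+240; print(y,(x.min(),x.max()) if len(x) else None,f[y,318])
E
```

```text
far top rim [-18.2651   0.3643 -11.5   ] near bottom rim [15.4963  0.4167 24.5   ]
260 None [109 175 239]
266 (np.int64(300), np.int64(337)) [ 25  33 121]
272 (np.int64(293), np.int64(341)) [ 26  29 122]
278 (np.int64(285), np.int64(352)) [ 27  29 120]
284 (np.int64(282), np.int64(354)) [ 23  30 119]
290 (np.int64(276), np.int64(360)) [ 34  38 152]
296 (np.int64(274), np.int64(361)) [ 32  30 122]
302 (np.int64(272), np.int64(362)) [ 46  51 195]
308 (np.int64(270), np.int64(364)) [ 43  48 190]
314 (np.int64(269), np.int64(365)) [ 46  48 192]
320 (np.int64(271), np.int64(366)) [ 39  44 189]
326 (np.int64(270), np.int64(365)) [ 45  48 191]
332 (np.int64(269), np.int64(366)) [ 41  45 189]
338 (np.int64(267), np.int64(367)) [ 39  43 141]
344 (np.int64(268), np.int64(367)) [ 37  37 141]
350 (np.int64(269), np.int64(367)) [ 32  34 138]
356 (np.int64(270), np.int64(365)) [ 37  40 140]
362 (np.int64(272), np.int64(362)) [ 35  36 139]
368 (np.int64(277), np.int64(360)) [ 32  38 141]
374 (np.int64(281), np.int64(353)) [ 60  65 244]
380 (np.int64(289), np.int64(346)) [ 62  67 245]
386 (np.int64(300), np.int64(332)) [ 58  65 244]
392 None [ 94 148 218]
```

```bash
python3 - <<'E'
from h import *
o,p,Rm=obs()
k=np.load("wrist1.npz");H=k["hand_eye"];pm=np.array([.5536,.1149,.2814]);M=R.from_quat([.986,.168,.001,0]).as_matrix()
a=(305.5,263.1);d=M@(H[:3,:3]@np.array([(a[0]-k["cx"])/k["fx"],(a[1]-k["cy"])/k["fy"],1]));s=M@H[:3,3]+pm
print("outlet by wrist picture, vise mm from C0",(s+d*(.208-s[2])/d[2]-C(0))@np.c_[VX,VY]*1000)
t=C(0)+.0013*VY; t[2]=p[2]; print(t); print((Rm.as_matrix().T@(t-p))/.025/18)
E
```

```text
outlet by wrist picture, vise mm from C0 [-2.7636 -0.8894]
[0.5508 0.1222 0.2771]
[ 0.1666 -0.9279  0.0008]
```

```bash
python3 - <<'E'
from h import *
k=np.load("side0.npz");c=cams.read_camera("side")
K=np.array([[k["fx"],0,k["cx"]],[0,k["fy"],k["cy"]],[0,0,1]])
u=cv2.projectPoints(C(0),k["rvec"],k["tvec"],K,None)[0].ravel();x,y=(u-8).astype(int);print(u)
f=c["frame"][y:y+16,x:x+16];g=cv2.resize(f,None,fx=8,fy=8,interpolation=cv2.INTER_CUBIC)
n,l,st,ce=cv2.connectedComponentsWithStats((g.max(2)<75).astype(np.uint8))
ks=np.load("scene0.npz")
cs=cams.read_camera("scene")["frame"][236:252,338:362];gs=cv2.resize(cs,None,fx=8,fy=8,interpolation=cv2.INTER_CUBIC)
n2,l2,s2,c2=cv2.connectedComponentsWithStats((gs.max(2)<75).astype(np.uint8))
for j in range(1,n2):
  if s2[j,4]>300: print("scene",s2[j])
for i in range(1,n):
    if st[i,4]>150:
        q=np.array([x,y])+(ce[i]+.5)/8-.5; print("side",st[i],q,(plane("side",q,.208)-C(0))@np.c_[VX,VY]*1000)
        for j in range(1,n2):
            if 500<s2[j,4]<4000:
                P,e=tri(np.array([338,236])+(c2[j]+.5)/8-.5,q);print("tri",P,e,(P-C(0))@np.c_[VX,VY,Z]*1000)
E
```

```text
[281.8897 229.7923]
scene [  11   43   45   35 1226]
side [ 55  64  34  22 517] [281.5122 229.8517] [0.8926 0.0405]
tri [0.5509 0.1219 0.2097] 0.0024666262327172526 [0.0242 0.9418 1.6683]
```

Emit:
{"api": "carry_out", "payload": {
  "hand": [30,30,30,30,30,30,30,30],
  "linear": [
    [0.17,-0.93,0],
    [0.17,-0.93,0],
    [0.17,-0.93,0],
    [0.17,-0.93,0],
    [0.17,-0.93,0],
    [0.17,-0.93,0],
    [0.17,-0.93,0],
    [0.17,-0.93,0]
  ],
  "roll": [0,0,0,0,0,0,0,0]
}}

```text
time_s: 22.3
ee_pos: [0.5889, -0.1089, 0.2774]
orientation: [-0.0, 0.986, 0.168, -0.001]
force: [-0.3, -0.2, -0.4]
finger_gap: 0.0332
```

Emit:
{"api": "carry_out", "payload": {
  "hand": [30,30,30,30,30,30,30,30],
  "linear": [
    [0.17,-0.93,0],
    [0.17,-0.93,0],
    [0.17,-0.93,0],
    [0.17,-0.93,0],
    [0.17,-0.93,0],
    [0.17,-0.93,0],
    [0.17,-0.93,0],
    [0.17,-0.93,0]
  ],
  "roll": [0,0,0,0,0,0,0,0]
}}

```text
time_s: 23.1
ee_pos: [0.5591, 0.0777, 0.2774]
orientation: [-0.0, 0.986, 0.168, -0.001]
force: [-0.2, 0.1, -0.6]
finger_gap: 0.0333
```

Emit:
{"api": "carry_out", "payload": {
  "hand": [30,30,30,30,30],
  "linear": [
    [0.15,-0.8,0],
    [0.1,-0.7,0],
    [0.05,-0.36,0],
    [0,0,0],
    [0,0,0]
  ],
  "roll": [0,0,0,0,0]
}}

```text
time_s: 23.6
ee_pos: [0.5513, 0.1228, 0.2779]
orientation: [0.0, 0.986, 0.169, -0.0]
force: [-0.4, -0.4, -0.3]
finger_gap: 0.0336
```

```bash
python3 - <<'E'
from h import *
o,p,Rm=obs();print(o["time_s"],o["force"],p,o["joint_pos"][5],o["finger_gap"])
t=C(0)+.0005*VX+.001*VY; t[2]=.245; rows(p,Rm,[(t,0)])
E
```

```text
23.6 [-0.4345 -0.3632 -0.3261] [0.5513 0.1228 0.2779] 3.0221973274694682 0.03359430854660427
[-0.01, 0.03, 1.31] 0.0
```

Emit:
{"api": "carry_out", "payload": {
  "hand": [30,30,30,30,30,30,30,30],
  "linear": [
    [0,0.03,0.5],
    [0,0,0.5],
    [0,0,0.5],
    [0,0,0.12],
    [0,0,0.12],
    [0,0,0.12],
    [0,0,0.12],
    [0,0,0]
  ],
  "roll": [0,0,0,0,0,0,0,0]
}}

```text
time_s: 24.4
ee_pos: [0.5516, 0.1224, 0.2285]
orientation: [-0.0, 0.986, 0.168, -0.0]
force: [-1.0, 0.3, -1.2]
finger_gap: 0.0335
```

Emit:
{"api": "carry_out", "payload": {
  "hand": [30,30,30,30,30,30,30],
  "linear": [
    [0,0,0.12],
    [0,0,0.12],
    [0,0,0.12],
    [0,0,0.12],
    [0,0,0.12],
    [0,0,0],
    [0,0,0]
  ],
  "roll": [0,0,0,0,0,0,0]
}}

```text
time_s: 25.1
ee_pos: [0.5516, 0.1224, 0.2135]
orientation: [0.0, 0.986, 0.168, -0.0]
force: [0.6, -0.8, -0.6]
finger_gap: 0.0336
```

Emit:
{"api": "carry_out", "payload": {
  "hand": [30,30,30,30,30],
  "linear": [
    [0,0,0.1],
    [0,0,0.1],
    [0,0,0.08],
    [0,0,0],
    [0,0,0]
  ],
  "roll": [0,0,0,0,0]
}}

```text
time_s: 25.6
ee_pos: [0.5521, 0.1223, 0.2088]
orientation: [0.0, 0.986, 0.168, 0.002]
force: [-3.0, -4.0, 17.8]
finger_gap: 0.0335
```

It seated at z = 0.209 with 18 N up, as predicted. Release, lift and check.

Emit:
{"api": "carry_out", "payload": {
  "hand": [36,44,55,60,60,60,60,60],
  "linear": [
    [0,0,-0.08],
    [0,0,0],
    [0,0,0],
    [0,0,0],
    [0,0,-0.5],
    [0,0,-1],
    [0,0,-1],
    [0,0,-1]
  ],
  "roll": [0,0,0,0,0,0,0,0]
}}

```text
time_s: 26.4
ee_pos: [0.5514, 0.1225, 0.2966]
orientation: [-0.0, 0.986, 0.168, -0.0]
force: [-0.2, -0.5, -0.7]
finger_gap: 0.0602
```

Emit:
{"api": "carry_out", "payload": {
  "hand": [60,60,60,60,60],
  "linear": [
    [-1,0,-1],
    [-1,0,-1],
    [-1,0,0],
    [0,0,0],
    [0,0,0]
  ],
  "roll": [0,0,0,0,0]
}}

```text
time_s: 26.9
ee_pos: [0.4808, 0.0976, 0.3462]
orientation: [-0.0, 0.986, 0.168, 0.0]
force: [0.1, 0.8, 0.5]
finger_gap: 0.0595
```

```bash
python3 - <<'E'
from h import *
o,p,Rm=obs();print(o["time_s"],o["force"],p,o["finger_gap"])
im=[]
for n,(x,y) in(("scene",(305,200)),("side",(240,180))):
    c=cams.read_camera(n); im.append(cv2.resize(c["frame"][y:y+90,x:x+90],(396,396),interpolation=cv2.INTER_CUBIC))
    k=np.load(n+"0.npz");K=np.array([[k["fx"],0,k["cx"]],[0,k["fy"],k["cy"]],[0,0,1]])
    for P in(C(0)+.011*Z,C(0)-.025*Z): print(n,(cv2.projectPoints(P,k["rvec"],k["tvec"],K,None)[0].ravel()-[x,y])*4.4+[396*(n=="side"),0])
cv2.imwrite("pics/m10.png",np.hstack(im))
E
```

```text
26.9 [0.0597 0.8044 0.5356] [0.4808 0.0976 0.3462] 0.059528162610970145
scene [161.429 177.398]
scene [157.0658 233.6723]
side [579.6558 202.8329]
side [581.7802 255.2222]
```

View pics/m10.png

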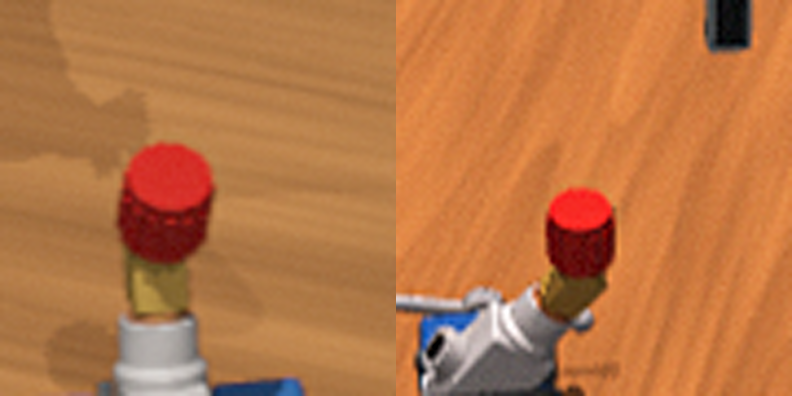

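The cap is on and upright. Its top disc is at scene crop (169,177), predicted (161,177), and side crop (580,210), predicted (580,203). The gripper is clear, so I hand in.

```bash
python3 -c "
from station import bot
print(bot.hand_in())"
```

```text
the job is handed in; nothing more can be done
None
```

The elbow is screwed in with its outlet upright, the red cap is seated on it, and the job was handed in at about 27 s. The hand-in gives no verdict.

- **Elbow:** The gripper can only point straight down, so I turned the elbow clockwise by pushing the outlet rim with one pad instead of pinching the body.
    - **Setback:** Closing both jaws on the stub to centre it left it about 0.3 rad short, because the arm and jaws gave way. Two more one-pad pushes, checked by camera, finished the turn.
    - **Last check:** The outlet end was about 1 mm from the vice's mid plane, roughly 0.03 rad from vertical. One reading from the wrist picture disagreed and put it 0.9 mm past the mid plane, still well inside the 7 mm limit. I never saw it go past that.
- **Cap:** It went on without resistance and stopped at the expected height (tool at z = 0.209 m) with 18 N upwards. The pictures after release show it upright on the stub, within about 2 mm of the predicted position.
- **Other items:** The moves stayed clear of the jar, nipple and spanner. I did not measure their positions again at the end. The gripper is open and about 10 cm clear of everything.

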